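Dress a reed plate with the diamond file

ROBOT

A 6-joint arm with a two-finger parallel gripper is mounted at the origin on the work surface. World frame = base frame: x ahead of the robot, y to its left, z up, the work surface at z = 0. Lengths are in mm, angles in degrees, forces in N, time in s.
With the tool pointing down it reaches from about 325 to 925 mm from the base axis. Payload 3.1 kg.
Tool frame: the origin (TCP) lies midway between the tips of the shut fingers; the grasp point (between the pads) lies 19 mm behind it (arm.grip_depth is the distance from the TCP to the grasp point, in mm); z points along the fingers, y is the line along which they close (so a half turn about z gives the same grasp; the last joint's range is limited). The gripper opens to 85 mm and grips with 20 to 120 N. Pads are 22 mm wide; open, the fingers measure 114 mm over their backs; the gripper's body (76 mm by 85 mm) begins 54 mm behind the grasp point. The pads swing forward as they close: fully open they stand 13 mm farther back than shut.
Start: joints at [69.145, 12.427, 92.441, -0, 75.132, -6.429], TCP at [155.698, 605.308, 231.3] pointing down, gripper open.
Joint ranges: [-157.48, 157.48], [-44.54, 120.13], [17.64, 146.25], [-64.5, 244.5], [7.68, 150.69], [-147.95, 147.95]. Speed limits (degrees/s): [159.86, 159.86, 180, 180, 180, 180].

INTERFACE

Orientations are given as [roll, pitch, yaw] about the fixed x, y, z axes, in that order (R = Rz(yaw) Ry(pitch) Rx(roll)).
In Python, from rig import arm gives the robot as it stands. The module is installed in compiled form; this text tells all that it offers.
- The arm moves only by the tool drive_tool, never from a script. Its argument "increments" is a list of rows, each a list of 7 numbers: the finger opening in m, from 0 to 0.0854, then the shift along the tool's x, y, z in m, then the turn, a rotation vector about the tool's x, y, z in degrees. In form: [[claw, tx, ty, tz, rx, ry, rz], ...]. A call has 1 to 8 rows; each row is the pose to reach, as a shift and turn from the pose commanded when the call began, along the tool's axes at that moment; what a row does not reach only later rows make up. A row lasts 1/10 s, in which the tool goes at most 50 mm and 8.59 degrees, less where a joint would pass 70% of its speed; a pose out of reach is approached as far as the arm can. A call with a gripper value outside its range is refused whole. The fingers move at their own pace and stop on an object; "newtons" is the grip in N (left out, the last holds). Time passes only in rows, so rows that repeat a pose let the fingers close. It gives the time, the measured TCP pose, the force, the opening and the grip force at its end, in the units of the state.
- arm.get_state(): the state, without advancing time (a new reading comes with each control period).
- arm.camera(name): name is "scene" or "side" or "wrist"; returns the picture (420x560x3 uint8, red, green, blue); there is no depth.
- arm.calibration(name): a dict with "fx", "fy", "cx", "cy" (pixels), "extrinsics" (4x4, takes a point from world to camera coordinates). Camera axes: x right, y up, looking along -z (the intrinsics and any distortion apply to the point x, -y, -z); pixel columns grow to the right and rows downward; lengths in mm; the calibration is good to about 2 mm. A picture is of the moment at which its call begins: read the wrist's pose just before it. calibration takes no time and is no camera call; for the wrist camera it gives the pose at the moment of the call.
- arm.close_job(): hands the job in; it is judged then, once.
The state is a dict: "t": time; "joints": joint angles; "qvel": joint speeds; "effort": joint torques, N m; "position": TCP position; "ee_rot": TCP orientation; "ft_force": force on the tool from outside, world axes, zero at the start; "torque": the same for the moment, N m; "gripper_width": finger opening in mm; "finger_force": force on a finger pad.
Only numpy, scipy, OpenCV 4.12 (cv2) and the standard library are available. Lean on these libraries where they do the work, as an engineer would, in place of code of your own. Each camera call takes 0.05 s, during which the arm holds its last target. There are 200 camera calls.

TASK

Slide the loupe carriage clear of the reed plate to its end stop, then take the red-gripped file out of its cork tray and make one steady stroke with it, flat along the sloping brass plate from the free end towards the spring clip, pressing with 2 to 10 N all the way and stopping short of the clip. Lay the file back flat in its tray and let go, leaving the loupe parked and the other things on the desk alone.

Things in the scene. Friction and masses are not known exactly. Their poses are not given: they have to be found in the camera images.
- plate: Brass reed plate, 36 x 136 mm, on the sprung bed of a wooden tuning block (85 x 156 mm) that slopes down to the front at 25 degrees. Origin: centre of its upper face, 62 mm above the desk; z is the face's normal (25 degrees from vertical, leaning to the robot's side), x up the slope, y level along the plate: y = +68 mm is the clip end, -68 mm the free end.
- clip_edge (a point): Edge of the steel spring clip that holds the plate's +y end, on the plate's face and centre line, 56 mm from the plate's centre; same axes as the plate. The clip reaches on to y = 73 mm and 10 mm above the plate. Plate, clip and bed sink together on springs, square to the slope: they yield from about 1.5 N on, 1 mm for each further newton, 10 mm at most.
- carriage (a joint): Position of the loupe carriage on its rail, 0 to 0.120 m; 0.120 is the red end stop on the clip side (parked), small values hold the loupe over the plate. Moves level, along the plate's +y, friction about 1.5 N.
- loupe_knob (a point): Top centre of the black upright knob on the loupe carriage: 16 mm diameter, graspable over 32 mm below its top; 138 mm above the desk, 67 mm (level) behind the plate's centre line. The carriage (26 x 40 mm) ends 40 mm below the knob's top. An 8 mm steel arm runs from it forward, below the carriage's top, to the chrome loupe (36 mm diameter, 24 mm high, 30 mm above the plate).
- tray: Low wooden tray with a cork floor, fixed to the desk, 100 (x) x 58 (y) mm; floor 8 mm and rim 14 mm above the desk, walls 4 mm. Origin on the desk under its middle, z up.
- file: Flat diamond file with raised red grip, loose, about 140 g. Sole 64 (x) x 14 (y) x 4 mm; above it on two posts the red grip bar, 56 (x) x 16 (y) mm, from 22 to 46 mm above the sole's underside. Origin at the middle of the sole's underside, z up through the grip, x along the file. Both ends are alike. It lies roughly along the tray's x.
- comb: Bystander: black comb, 110 x 28 x 12 mm, loose; origin under its middle.
- rivet_tin: Bystander: open tin, 80 x 56 x 20 mm, loose; origin under its middle.
- fork: Bystander: tuning fork upright on a wooden box, box 70 x 60 x 34 mm, 149 mm tall in all, loose; origin under its middle.
- jar: Bystander: amber jar, 52 mm diameter, 55 mm tall, loose; origin under its middle.
- cover: Bystander: steel cover plate, 28 x 105 x 10 mm, loose; origin under its middle.
- screwdriver: Bystander: yellow-handled screwdriver, 150 mm long, lying; origin under its middle.
- mug: Bystander: blue mug, 76 mm diameter, 85 mm tall, loose; origin under its middle.

How it is judged (in metres and radians):
On the way, in this order (a step that is already met when the one before it is completed fails the run):
1. the loupe carriage stands within 4 mm of its end stop (0.2 s) before the file leaves its tray (value of joint carriage above 0.116 m and z of file in the frame of tray below 0.015 m), for 0.2 s.
2. file pressed near the free end for 0.3 s: its middle 36 to 56 mm before the plate's centre, within 10 mm of the centre line, flat within 8 deg, long side along the plate within 14 deg, 2 to 10 N (y of file in the frame of plate between -0.056 and -0.036 m and x of file in the frame of plate between -0.01 and 0.01 m and contact force between file and plate between 2 and 10 N and angle between the z axis of file and the z axis of plate, either way round below 0.14 rad and angle between the x axis of file and the y axis of plate, either way round below 0.25 rad), for 0.3 s.
3. stroke: the file's middle moves from 30 to 18 mm before the plate's centre in 0.2 s or more (at most 50 mm/s), held as before with 2 to 10 N (y of file in the frame of plate between -0.03 and -0.018 m and x of file in the frame of plate between -0.01 and 0.01 m and contact force between file and plate between 2 and 10 N and angle between the z axis of file and the z axis of plate, either way round below 0.14 rad and angle between the x axis of file and the y axis of plate, either way round below 0.25 rad), for 0.2 s.
4. stroke: the file's middle moves from 14 to 2 mm before the plate's centre in 0.2 s or more, held as before with 2 to 10 N (y of file in the frame of plate between -0.014 and -0.002 m and x of file in the frame of plate between -0.01 and 0.01 m and contact force between file and plate between 2 and 10 N and angle between the z axis of file and the z axis of plate, either way round below 0.14 rad and angle between the x axis of file and the y axis of plate, either way round below 0.25 rad), for 0.2 s.
5. the stroke ends with the file's middle 4 to 20 mm past the plate's centre, held as before with 2 to 10 N for 0.3 s (y of file in the frame of plate between 0.004 and 0.02 m and x of file in the frame of plate between -0.01 and 0.01 m and contact force between file and plate between 2 and 10 N and angle between the z axis of file and the z axis of plate, either way round below 0.14 rad and angle between the x axis of file and the y axis of plate, either way round below 0.25 rad), for 0.3 s.
At the end, for the whole second after the job is handed in: The file lies flat on the cork floor inside its tray, grip up, its middle within 20 mm of the tray's middle along each of the tray's sides, at rest and released; the loupe carriage is still within 4 mm of its end stop (value of joint carriage above 0.116 m and x of file in the frame of tray between -0.02 and 0.02 m and y of file in the frame of tray between -0.02 and 0.02 m and z of file in the frame of tray below 0.0105 m and angle between file's own z axis and vertical below 0.08 rad and linear speed of file below 0.01 m/s and contact force between the fingers and file below 0.05 N and contact force between file and tray above 0.3 N); the robot touches nothing.
It fails at once if the file presses the plate with more than 20 N (contact force between file and plate above 20 N).
It fails at once if the file runs up to the spring clip: its middle passes more than 23 mm beyond the plate's centre while less than 12 mm above the plate's face (y of file in the frame of plate between 0.023 and 0.11 m and x of file in the frame of plate between -0.025 and 0.025 m and z of file in the frame of plate between -0.01 and 0.012 m).
It fails at once if broken stroke: the file's middle is 2 to 25 mm off the plate between 28 and 2 mm before its centre (set down at the free end, lift off past the centre) (y of file in the frame of plate between -0.028 and -0.002 m and x of file in the frame of plate between -0.02 and 0.02 m and z of file in the frame of plate between 0.002 and 0.025 m).
It fails at once if a bystander (comb, tin, fork, jar, cover plate, screwdriver, mug) is moved more than 15 mm, or fork, jar or mug tipped more than 17 degrees (distance of any of comb, rivet_tin, fork, jar, cover, screwdriver, mug from where it was at the start of the episode above 0.015 m or angle between any of fork, jar, mug's own z axis and vertical above 0.3 rad).
It also fails if it takes over 72 s, if anything falls off the work surface, if the arm or the gripper's body presses on something with over 40 N, if the wrist force passes 120 N, or if a joint passes its speed limit or range.

## Working session

There is one attempt and no reset: what is moved stays moved. The work goes in short steps, Python scripts to look and compute and a tool call to move; the robot and the scene stay as the last step left them, time stands still between calls to the robot, and variables do not carry over. Pictures are saved under pics/ and viewed, at most 10 in all, crops included, and the job is handed in when it is done.

Besides the shell and the picture viewer there is one more tool, called after ">>>" by a JSON object that holds its "method" and its "body". drive_tool: Moves the arm, as the interface text tells. Its arguments: {"type":"object","properties":{"increments":{"type":"array","items":{"type":"array","items":{"type":"number"}}},"newtons":{"type":"number"}},"required":["increments"]}

```bash
mkdir -p pics
cat > h.py <<'E'
import numpy as np, cv2
from rig import arm
from scipy.spatial.transform import Rotation as R
def shot(n,f):
    im=arm.camera(n); cv2.imwrite('pics/'+f,im[:,:,::-1]); return im
def ray(n,u,v,cal=None):
    c=cal or arm.calibration(n); E=np.array(c['extrinsics'])
    d=np.array([(u-c['cx'])/c['fx'],-(v-c['cy'])/c['fy'],-1.])
    return -E[:3,:3].T@E[:3,3], E[:3,:3].T@d
def atz(n,u,v,z,cal=None):
    o,d=ray(n,u,v,cal); return o+d*(z-o[2])/d[2]
def proj(n,p,cal=None):
    c=cal or arm.calibration(n); E=np.array(c['extrinsics']); q=E[:3,:3]@np.array(p,float)+E[:3,3]
    return np.array([c['cx']+c['fx']*q[0]/-q[2], c['cy']+c['fy']*-q[1]/-q[2]])
def tri(a,b):
    # two (o,d)
    A=np.stack([a[1],-b[1]],1); s=np.linalg.lstsq(A,b[0]-a[0],rcond=None)[0]
    p,q=a[0]+a[1]*s[0],b[0]+b[1]*s[1]; return (p+q)/2,np.linalg.norm(p-q)
def pose():
    s=arm.get_state(); return np.array(s['position']),R.from_euler('xyz',s['ee_rot'],degrees=True)
def go(p,Rt):
    "increment from current (measured) pose to p,Rt: tool axes, m and deg"
    p0,R0=pose(); return np.round(np.r_[R0.inv().apply(np.array(p)-p0)/1000,np.degrees((R0.inv()*Rt).as_rotvec())],4)
E
python3 - <<'E'
from h import *
np.set_printoptions(suppress=True,precision=2)
for n in ('scene','side','wrist'):
    im=shot(n,n+'0.png'); c=arm.calibration(n); o,d=ray(n,280,210); print(n,c['fx'],c['cx'],c['cy'],o,d,{k:v for k,v in c.items() if k not in('extrinsics',)})
print(arm.get_state())
a=np.hstack([cv2.imread('pics/scene0.png')]);
E
```

```text
scene 427.49198479318875 278.8763233137829 204.72739945526226 [1437.41 -427.32  948.34] [-0.67  0.33 -0.66] {'fx': 427.49198479318875, 'fy': 427.49198479318875, 'cx': 278.8763233137829, 'cy': 204.72739945526226}
side 431.8565759409174 282.94918839416505 213.91967084269177 [521.85 832.12 628.71] [ 0.04 -0.86 -0.52] {'fx': 431.8565759409174, 'fy': 431.8565759409174, 'cx': 282.94918839416505, 'cy': 213.91967084269177}
wrist 330.2349481700167 277.25685869442555 209.6943495588829 [ 75.55 625.52 372.07] [ 0.31 -0.07 -0.95] {'fx': 330.2349481700167, 'fy': 330.2349481700167, 'cx': 277.25685869442555, 'cy': 209.6943495588829}
{'t': 0.15, 'joints': array([69.14, 12.47, 92.51, -0.  , 75.13, -6.43]), 'qvel': array([ 0.08, -0.2 , -0.27,  0.06, -0.09, -0.  ]), 'effort': array([  0.  , -39.74, -30.44,  -0.  ,   0.01,  -0.  ]), 'position': array([155.48, 604.68, 230.23]), 'ee_rot': array([-179.89,   -0.01,  165.57]), 'ft_force': array([ 0.66, -0.38,  0.38]), 'torque': array([ 0.08, -0.  , -0.03]), 'finger_force': 0.0, 'gripper_width': 85.57219122868659}
```

View pics/scene0.png

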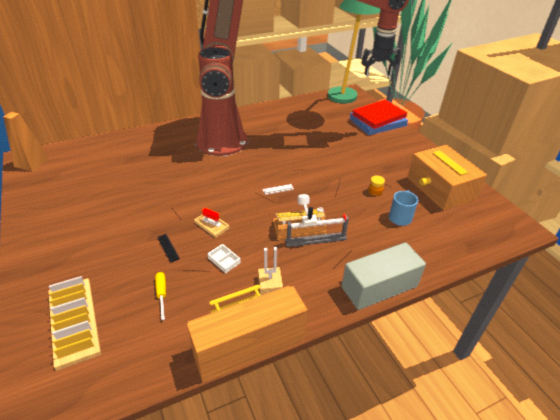

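View pics/side0.png

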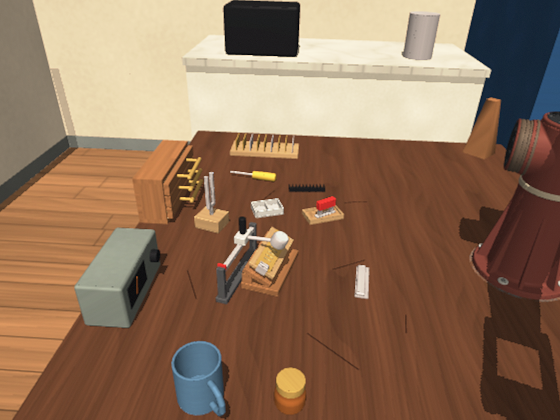

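The scene view shows the block at about (305,222), the knob near (310,212) and the tray near (211,223). In the side view the block is at (268,262), the knob at (242,225) and the tray at (323,213). I'll enlarge both.

Run:
```python
import cv2,numpy as np
a=cv2.imread('pics/scene0.png');b=cv2.imread('pics/side0.png')
def c(im,x,y,w=100,h=75): return cv2.resize(im[y:y+h,x:x+w],(400,300),interpolation=cv2.INTER_CUBIC)
cv2.imwrite('pics/z1.png',np.vstack([np.hstack([c(a,260,180),c(a,170,180)]),np.hstack([c(b,205,215,100,75)*1,c(b,280,170)])]))
```

```text
(no output)
```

View pics/z1.png

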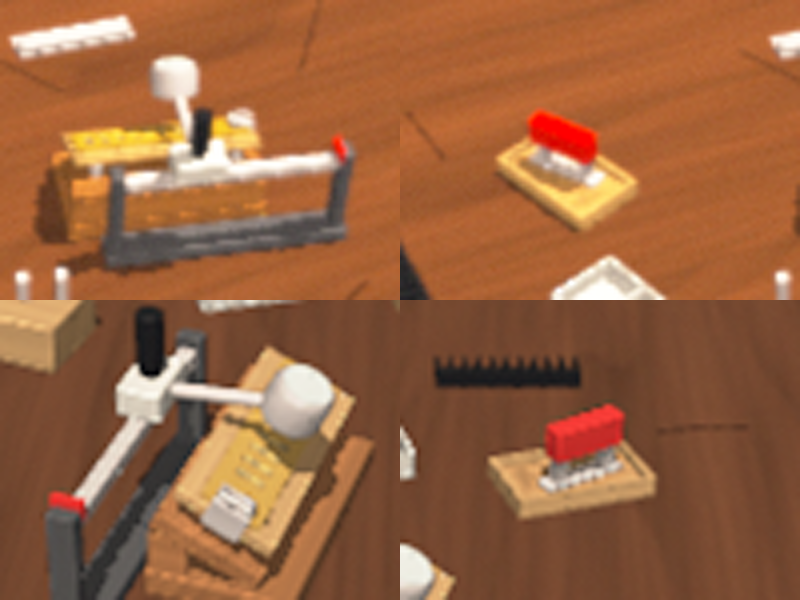

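Run:
```python
from h import *
np.set_printoptions(suppress=True,precision=1)
print('knob',tri(ray('scene',310.75,207.8),ray('side',242.5,218)), atz('scene',310.75,207.8,138),atz('side',242.5,218,138))
for u,v in((97,158),(187,228),(237,183)): print('tray sc',atz('scene',170+u/4,180+v/4,14))
for u,v in((88,160),(122,217),(255,187)): print('tray si',atz('side',280+u/4,170+v/4,14))
# red stop, clip block corners
print('stop',tri(ray('scene',260+340/4,180+140/4),ray('side',205+67/4,215+196/4)))
# red grip top ends: scene and side, z=8+46=54
for u,v in((130,113),(196,132)): print('grip sc top',atz('scene',170+u/4,180+v/4,54))
for u,v in((148,125),(222,107)): print('grip si top',atz('side',280+u/4,170+v/4,54))
# loupe
print('loupe',tri(ray('scene',260+175/4,180+64/4),ray('side',205+298/4,215+82/4)))
```

```text
knob (array([642.4,  60.5, 136.8]), np.float64(2.38261859613437)) [645.1  59.9 138. ] [641.4  61.  138. ]
tray sc [ 426.6 -234.4   14. ]
tray sc [ 529.6 -193.8   14. ]
tray sc [ 497.9 -142.1   14. ]
tray si [ 514.4 -191.7   14. ]
tray si [ 490.5 -121.5   14. ]
tray si [ 400.8 -168.    14. ]
stop (array([669.8, 165.3,  93.5]), np.float64(2.0202131808476715))
grip sc top [ 429.9 -204.3   54. ]
grip sc top [ 471.5 -164.    54. ]
grip si top [ 475.8 -174.7   54. ]
grip si top [ 425.1 -204.8   54. ]
loupe (array([561.3,  81.6, 111.8]), np.float64(1.792407151345269))
```

Run:
```python
from h import *
print(go([590,80,260],R.from_euler('xyz',[180,0,165.5],degrees=True)))
```

```text
[-0.5515 -0.3999 -0.0291 -0.1106 -0.0111  0.0727]
```

>>> {"method": "drive_tool", "body": {"increments": [[0.06,-0.272,-0.2,-0.029,0,0,0],[0.06,-0.272,-0.2,-0.029,0,0,0],[0.06,-0.272,-0.2,-0.029,0,0,0],[0.06,-0.272,-0.2,-0.029,0,0,0],[0.06,-0.272,-0.2,-0.029,0,0,0],[0.06,-0.272,-0.2,-0.029,0,0,0],[0.06,-0.272,-0.2,-0.029,0,0,0],[0.06,-0.37,-0.27,-0.029,0,0,0]], "newtons": 40}}

```text
t: 0.95
position: [402.1, 304.6, 260.8]
ee_rot: [179.9, 0.0, 165.6]
ft_force: [0.5, 0.2, 0.6]
gripper_width: 60.0
finger_force: 0.0
```

>>> {"method": "drive_tool", "body": {"increments": [[0.06,-0.2,-0.145,0,0,0,0],[0.06,-0.2,-0.145,0,0,0,0],[0.06,-0.2,-0.145,0,0,0,0],[0.06,-0.2,-0.145,0,0,0,0],[0.06,-0.2,-0.145,0,0,0,0],[0.06,-0.2,-0.145,0,0,0,0],[0.06,-0.2,-0.145,0,0,0,0]]}}

```text
t: 1.65
position: [559.0, 114.4, 259.6]
ee_rot: [180.0, -0.1, 165.4]
ft_force: [-0.3, 1.1, -0.6]
gripper_width: 60.2
finger_force: 0.0
```

Run:
```python
from h import *
import pickle
print(pose()[0],arm.get_state()['ee_rot'])
c=arm.calibration('wrist');im=shot('wrist','w1.png');pickle.dump(c,open('w1.pkl','wb'))
cv2.imwrite('pics/w1z.png',cv2.resize(im[:,:,::-1],(800,600),interpolation=cv2.INTER_CUBIC))
print(proj('wrist',[642.4,60.5,138],c))
```

```text
[559.03880318 114.42192859 259.62792958] [ 1.79998105e+02 -9.85407795e-02  1.65429372e+02]
[243.38373274 299.53841091]
```

View pics/w1z.png

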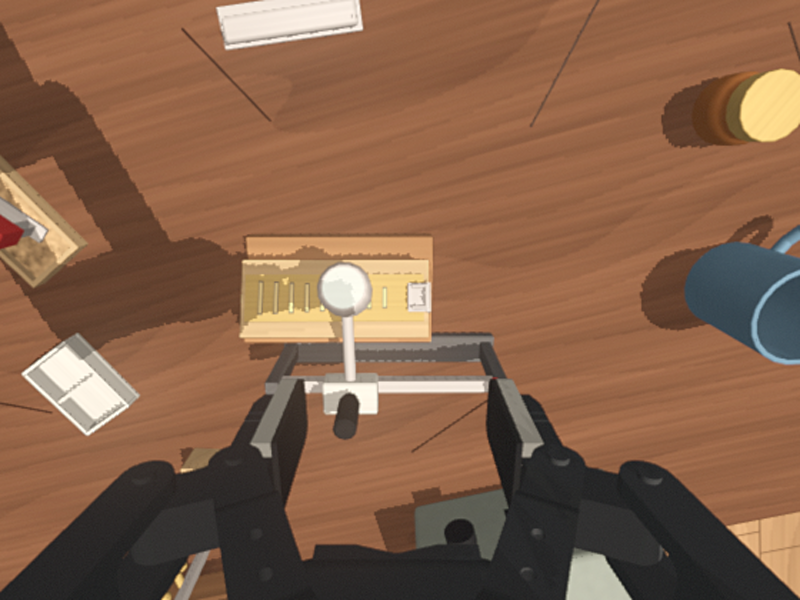

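The wrist view shows the knob top at (345,431), the clip edge at (409,297), the bed's ends at x=243 and x=431, and the rail running level at y≈386 (zoomed pixels). The block is square to the tool.

Run:
```python
from h import *
import pickle
np.set_printoptions(suppress=True,precision=1)
c=pickle.load(open('w1.pkl','rb')); k=.7
im=cv2.imread('pics/w1.png')
for n,u,v,z in (('knob',345,431-4,138),('clipedge',409,297,62),('clipend',430,297,66),('bedL',242,298,62),('bedR',431,298,62),('railL',275,386,98),('railR',490,385,98),
 ('plateback',300,320,70),('platefront',300,270,54)):
    print(n,atz('wrist',u*k,v*k,z,c))
cv2.imwrite('pics/w1b.png',cv2.resize(im[155:250,160:310],(800,507),interpolation=cv2.INTER_CUBIC))
```

```text
knob [641.3  59.  138. ]
clipedge [590.4 116.5  62. ]
clipend [593.1 132.   66. ]
bedL [559.4  -6.3  62. ]
bedR [595.4 132.5  62. ]
railL [620.1   8.2  98. ]
railR [658.4 159.   98. ]
plateback [584.9  33.1  70. ]
platefront [551.2  41.   54. ]
```

View pics/w1b.png

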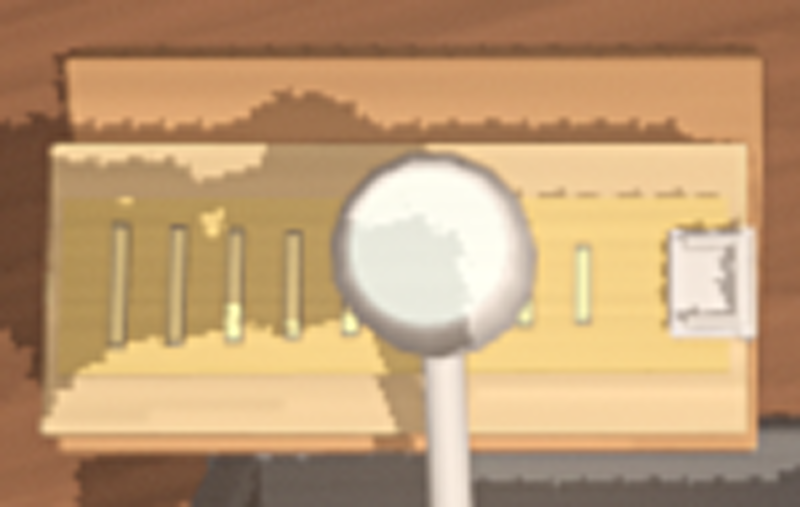

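The plate's back edge is at crop y≈372 and its front edge at y≈196. Its right end is at x≈731, the clip's near edge at x≈667, and the bed's left end at about x=45–62.

```bash
cat >> h.py <<'E'
def plateframe(cx,cy,yaw,z=62):
    return np.array([cx,cy,z]), R.from_euler('z',yaw,degrees=True)*R.from_euler('y',-25,degrees=True)
E
python3 - <<'E'
from h import *
import pickle
from scipy.optimize import least_squares
np.set_printoptions(suppress=True,precision=2)
c=pickle.load(open('w1.pkl','rb'))
obs=[((18,68,0),731,372),((-18,68,0),731,196),((18,None,0),300,372),((-18,None,0),120,198),((0,56,0),664,285),((18,-68,0),56,374),((-18,-68,0),64,198)]
def f(p):
    C,Rp=plateframe(*p); r=[]
    for l,u,v in obs:
        uv=np.array([160+u/5.333,155+v/5.333])
        if l[1] is None:
            y=np.clip((u-400)/5.2,-90,90); e=proj('wrist',C+Rp.apply([l[0],y,0]),c)-uv; r+=[0,e[1]]
        else: r+=list(proj('wrist',C+Rp.apply(l),c)-uv)
    return r
s=least_squares(f,[570,65,-14.5]);print(s.x,np.round(s.fun,1))
C,Rp=plateframe(*s.x)
ex=Rp.apply([1,0,0]);ex[2]=0;ex/=np.linalg.norm(ex)
print('knob rel',(np.array([641.3,59,0])-C*[1,1,0])@ex, (np.array([641.3,59,0])-C*[1,1,0])@Rp.apply([0,1,0]))
print(go([642,60,111],R.from_euler('xyz',[180,0,165.4],degrees=True)))
E
```

```text
[576.71  61.43 -14.41] [-0.3  0.1 -0.6  0.1  0.   0.2  0.  -0.1  1.1 -0.2  0.1 -0.1 -0.3 -0.1]
knob rel 63.159312845681384 13.72045792258062
[-0.1  -0.03  0.15  0.01 -0.1   0.13]
```

>>> {"method": "drive_tool", "body": {"increments": [[0.06,-0.05,-0.015,0.04,0,0,0],[0.06,-0.09,-0.03,0.06,0,0,0],[0.06,-0.1,-0.03,0.08,0,0,0],[0.06,-0.1,-0.03,0.1,0,0,0],[0.06,-0.1,-0.03,0.12,0,0,0],[0.06,-0.1,-0.03,0.14,0,0,0],[0.06,-0.1,-0.03,0.147,0,0,0],[0.06,-0.1,-0.03,0.147,0,0,0]]}}

```text
t: 2.5
position: [646.5, 62.9, 111.8]
ee_rot: [-180.0, -0.2, 165.7]
ft_force: [0.1, 0.2, 0.4]
gripper_width: 59.9
finger_force: 0.0
```

>>> {"method": "drive_tool", "body": {"increments": [[0.0,0,0,0,0,0,0],[0.0,0,0,0,0,0,0],[0.0,0,0,0,0,0,0],[0.0,0,0,0,0,0,0],[0.0,0,0,0,0,0,0],[0.0,0,0,0,0,0,0]], "newtons": 30}}

```text
t: 3.1
position: [649.4, 61.1, 115.2]
ee_rot: [180.0, 0.1, 165.6]
ft_force: [-2.0, -0.8, 6.2]
gripper_width: 14.4
finger_force: 29.6
```

>>> {"method": "drive_tool", "body": {"increments": [[0.0,0,0.01,0,0,0,0],[0.0,0,0.02,0,0,0,0],[0.0,0,0.03,0,0,0,0],[0.0,0,0.04,0,0,0,0],[0.0,0,0.05,0,0,0,0],[0.0,0,0.06,0,0,0,0],[0.0,0,0.07,0,0,0,0],[0.0,0,0.07,0,0,0,0]]}}

```text
t: 3.9
position: [667.3, 130.6, 115.2]
ee_rot: [179.9, 0.2, 165.6]
ft_force: [-0.9, 1.0, 4.6]
gripper_width: 14.8
finger_force: 29.6
```

>>> {"method": "drive_tool", "body": {"increments": [[0.0,0,0.004,0,0,0,0],[0.0,0,0.008,0,0,0,0],[0.0,0,0.012,0,0,0,0],[0.0,0,0.012,0,0,0,0]]}}

```text
t: 4.3
position: [669.6, 140.0, 115.2]
ee_rot: [-179.9, 0.1, 165.6]
ft_force: [-2.5, -2.2, 6.6]
gripper_width: 14.9
finger_force: 29.8
```

>>> {"method": "drive_tool", "body": {"increments": [[0.0,0,0.004,0,0,0,0],[0.0,0,0.008,0,0,0,0],[0.0,0,0.012,0,0,0,0],[0.0,0,0.012,0,0,0,0]]}}

```text
t: 4.7
position: [669.6, 140.2, 115.0]
ee_rot: [-178.7, -0.2, 165.6]
ft_force: [-10.7, -26.7, 14.8]
gripper_width: 14.6
finger_force: 33.1
```

>>> {"method": "drive_tool", "body": {"increments": [[0.0,0,0.004,0,0,0,0],[0.0,0,0.008,0,0,0,0],[0.0,0,0.008,0,0,0,0]]}}

```text
t: 5.0
position: [669.7, 140.4, 114.9]
ee_rot: [-177.8, -0.4, 165.6]
ft_force: [-17.1, -42.7, 19.1]
gripper_width: 14.7
finger_force: 37.4
```

>>> {"method": "drive_tool", "body": {"increments": [[0.0,0,-0.009,0,0,0,0],[0.0,0,-0.018,0,0,0,0],[0.05,0,-0.018,0,0,0,0],[0.05,0,-0.018,0,0,0,0],[0.05,0,-0.018,0,0,0,0],[0.05,0,-0.018,-0.03,0,0,0],[0.05,0,-0.018,-0.07,0,0,0],[0.05,0,-0.018,-0.12,0,0,0]]}}

```text
t: 5.8
position: [667.3, 143.6, 230.8]
ee_rot: [-179.9, -0.4, 165.7]
ft_force: [0.4, 0.3, 0.6]
gripper_width: 49.9
finger_force: 0.0
```

Run:
```python
from h import *
np.set_printoptions(suppress=True,precision=4)
print(pose()[0],arm.get_state()['ee_rot'])
# hover for tray look; tray yaw est ~35deg. file x direction
for yw in (120,130,140): print(yw,go([450,-185,230],R.from_euler('xyz',[180,0,yw],degrees=True)))
```

```text
[667.2993 143.6274 230.8196] [-179.8795   -0.3551  165.6551]
120 [ 0.1291 -0.3722  0.0024 -0.2555 -0.2881 45.6553]
130 [ 0.1291 -0.3722  0.0024 -0.2271 -0.306  35.6553]
140 [ 0.1291 -0.3722  0.0024 -0.198  -0.3221 25.6554]
```

>>> {"method": "drive_tool", "body": {"increments": [[0.05,0.02,-0.05,-0.02,0,0,8.5],[0.05,0.03,-0.1,-0.02,0,0,17],[0.05,0.05,-0.145,-0.02,0,0,25.5],[0.05,0.06,-0.19,-0.02,0,0,34],[0.05,0.08,-0.235,-0.02,0,0,42.5],[0.05,0.1,-0.28,-0.02,0,0,51],[0.05,0.115,-0.325,-0.02,0,0,59.5],[0.05,0.12,-0.36,-0.02,0,0,68]]}}

```text
t: 6.6
position: [461.7, -176.9, 253.0]
ee_rot: [-180.0, 0.0, 97.3]
ft_force: [1.0, 0.7, 0.8]
gripper_width: 50.1
finger_force: 0.0
```

>>> {"method": "drive_tool", "body": {"increments": [[0.05,0,0,0,0,0,8.5],[0.05,0,0,0,0,0,17],[0.05,0,0,0,0,0,25.5],[0.05,0,0,0,0,0,34],[0.05,0,0,0,0,0,42.5],[0.05,0,0,0,0,0,51],[0.05,0,0,0,0,0,59.5],[0.05,0,0,0,0,0,67]]}}

```text
t: 7.4
position: [463.8, -175.3, 252.9]
ee_rot: [-180.0, 0.0, 30.3]
ft_force: [0.5, -0.1, 0.2]
gripper_width: 49.9
finger_force: 0.0
```

Run:
```python
from h import *
import pickle
c=arm.calibration('wrist');im=shot('wrist','w2.png');pickle.dump(c,open('w2.pkl','wb'))
cv2.imwrite('pics/w2z.png',cv2.resize(im[:,:,::-1],(800,600),interpolation=cv2.INTER_CUBIC))
print(pose()[0],arm.get_state()['ee_rot'],arm.get_state()['joints'])
b=arm.camera('side');cv2.imwrite('pics/s2.png',b[:,:,::-1])
```

```text
[ 463.78089556 -175.27320851  252.94203298] [-1.79974021e+02  1.38687797e-03  3.01528313e+01] [-2.88268210e+01 -4.66895607e+00  1.08174796e+02  1.25453600e-02
  7.65171390e+01  3.10174205e+01]
```

View pics/w2z.png

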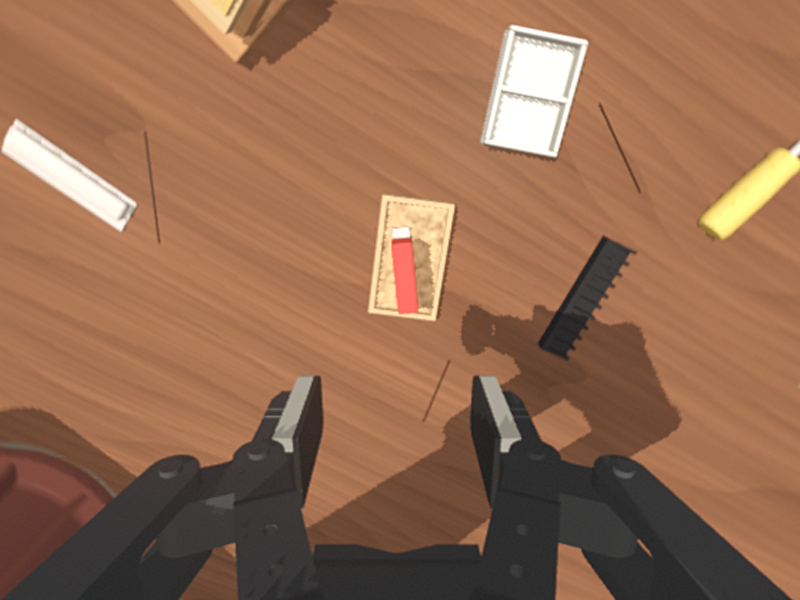

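The wrist view shows tray rim corners at (381,195), (455,204), (436,320) and (369,313). The red grip bar runs from (402,241) to (407,312), turned a few degrees from the tray (zoomed pixels).

Run:
```python
from h import *
import pickle
np.set_printoptions(suppress=True,precision=2)
c=pickle.load(open('w2.pkl','rb')); k=.7
T=np.array([atz('wrist',u*k,v*k,14,c) for u,v in((381,195),(455,204),(436,320),(369,313))])
print(T,T.mean(0)); d=T[0]+T[1]-T[2]-T[3]; print('yaw',np.degrees(np.arctan2(d[1],d[0])),[np.linalg.norm(T[i]-T[i-1]) for i in range(4)])
G=np.array([atz('wrist',u*k,v*k,54,c) for u,v in((391,241),(411,240),(417,312),(397,313))])
d=G[0]+G[1]-G[2]-G[3];print(G,G.mean(0),'yaw',np.degrees(np.arctan2(d[1],d[0])),[np.linalg.norm(G[i]-G[i-1]) for i in range(4)])
# orange/red pixels extents
im=cv2.imread('pics/w2.png').astype(int);m=(im[...,2]>150)&(im[...,1]<70)&(im[...,0]<70)&(np.arange(420)[:,None]<230)&(np.arange(420)[:,None]>150)
ys,xs=np.nonzero(m);print(cv2.minAreaRect(np.stack([xs,ys],1).astype(np.float32)))
r=cv2.boxPoints(cv2.minAreaRect(np.stack([xs,ys],1).astype(np.float32)));print(r/k)
```

```text
[[ 493.18 -144.02   14.  ]
 [ 516.91 -198.42   14.  ]
 [ 425.11 -237.8    14.  ]
 [ 401.42 -184.66   14.  ]] [ 459.15 -191.22   14.  ]
yaw 23.556779458145183 [np.float64(100.35655936816747), np.float64(59.350330598382946), np.float64(99.88774111885425), np.float64(58.178087589653074)]
[[ 472.59 -165.67   54.  ]
 [ 480.63 -177.91   54.  ]
 [ 434.87 -210.75   54.  ]
 [ 426.38 -197.9    54.  ]] [ 453.62 -188.06   54.  ] yaw 35.27824281664571 [np.float64(56.34586957044927), np.float64(14.647408230085583), np.float64(56.32966139192261), np.float64(15.4100542908182)]
((278.0, 168.5), (6.082762718200684, 0.0), 170.53768920898438)
[[401.43 240.  ]
 [401.43 240.  ]
 [392.86 241.43]
 [392.86 241.43]]
```

Run:
```python
from h import *
np.set_printoptions(suppress=True,precision=4)
print(go([453.6,-188.1,26],R.from_euler('xyz',[180,0,35.3],degrees=True)))
b=cv2.imread('pics/s2.png');cv2.imwrite('pics/s2z.png',cv2.resize(b[200:300,190:320],(650,500),interpolation=cv2.INTER_CUBIC))
```

```text
[-0.0152  0.0059  0.227  -0.024   0.002  -4.6349]
```

View pics/s2z.png

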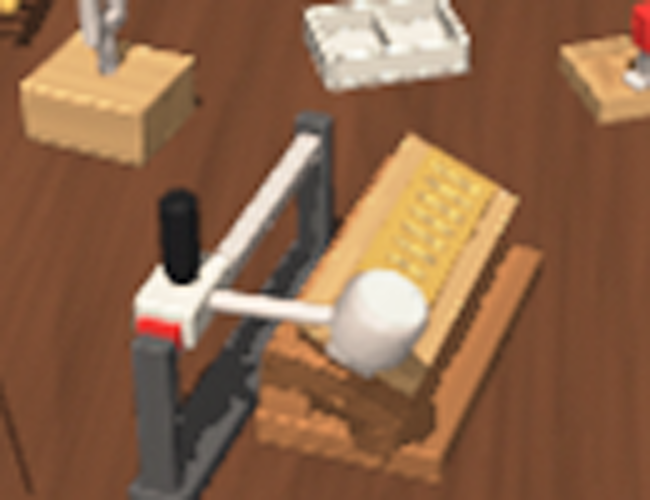

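The side view shows the carriage against the red stop, with the loupe clear of the plate. Next, the file grasp.

>>> {"method": "drive_tool", "body": {"increments": [[0.05,-0.015,0.006,0.05,0,0,-4.6],[0.05,-0.015,0.006,0.1,0,0,-4.6],[0.05,-0.015,0.006,0.14,0,0,-4.6],[0.05,-0.015,0.006,0.17,0,0,-4.6],[0.05,-0.015,0.006,0.195,0,0,-4.6],[0.05,-0.015,0.006,0.215,0,0,-4.6],[0.05,-0.015,0.006,0.226,0,0,-4.6],[0.05,-0.015,0.006,0.226,0,0,-4.6]]}}

```text
t: 8.3
position: [452.4, -187.8, 25.6]
ee_rot: [-179.8, 0.1, 35.3]
ft_force: [0.4, -0.3, 1.1]
gripper_width: 50.2
finger_force: 0.0
```

>>> {"method": "drive_tool", "body": {"increments": [[0.0,0,0,0,0,0,0],[0.0,0,0,0,0,0,0],[0.0,0,0,0,0,0,0],[0.0,0,0,0,0,0,0],[0.0,0,0,0,0,0,0],[0.0,0,0,0,0,0,0]], "newtons": 60}}

```text
t: 8.9
position: [454.9, -189.6, 28.8]
ee_rot: [179.8, -0.1, 35.2]
ft_force: [-0.4, -0.2, 5.8]
gripper_width: 14.9
finger_force: 59.4
```

Run:
```python
from h import *
np.set_printoptions(suppress=True,precision=4)
s=arm.get_state();print(s['position'],s['ee_rot'],s['ft_force'],s['gripper_width'],s['joints'])
```

```text
[ 454.9022 -189.5764   28.7978] [179.8472  -0.0775  35.179 ] [-0.3945 -0.2062  5.7551] 14.926765336332327 [-30.7947  12.5069 117.3899   0.0112  49.9321  24.0192]
```

>>> {"method": "drive_tool", "body": {"increments": [[0.0,0,0,-0.01,0,0,0],[0.0,0,0,-0.03,0,0,0],[0.0,0,0,-0.06,0,0,0],[0.0,0,0,-0.1,0,0,0],[0.0,0,0,-0.14,0,0,0],[0.0,0,0,-0.17,0,0,0],[0.0,0,0,-0.18,0,0,0],[0.0,0,0,-0.18,0,0,0]]}}

```text
t: 9.7
position: [454.2, -189.3, 208.8]
ee_rot: [179.8, -0.1, 35.2]
ft_force: [0.3, -0.0, -1.0]
gripper_width: 15.0
finger_force: 58.6
```

```bash
cat >> h.py <<'E'
CP,RP=plateframe(575.7,61.4,-14.4)
RT=R.from_matrix(np.stack([RP.apply([0,1,0]),RP.apply([1,0,0]),RP.apply([0,0,-1])],1))
def tcp(y,h,x=0): return CP+RP.apply([x,y,h+20.8])
def loc():
    "file origin in plate frame, tilt error deg"
    p,r=pose(); return np.round(np.r_[RP.inv().apply(p-CP)-[0,0,20.8], np.degrees((RT.inv()*r).as_rotvec())],2)
E
python3 - <<'E'
from h import *
np.set_printoptions(suppress=True,precision=4)
s=arm.get_state();print(s['position'],s['ee_rot'],s['ft_force'],s['gripper_width'])
print(tcp(-46,60),go(tcp(-46,60),RT))
E
```

```text
[ 454.2212 -189.2948  208.7795] [179.8247  -0.0734  35.1719] [ 0.2557 -0.0349 -0.9785] 15.047806608503105
[531.1855  25.3373 135.2297] [  0.1865  -0.1313   0.0734 -23.7539   8.8082 -39.7709]
```

>>> {"method": "drive_tool", "body": {"increments": [[0.0,0.03,-0.02,0,-4,1.5,-6.6],[0.0,0.06,-0.04,0,-8,3,-13.3],[0.0,0.1,-0.07,0,-12,4.4,-20],[0.0,0.14,-0.1,0.01,-16,5.9,-26.5],[0.0,0.17,-0.12,0.03,-20,7.3,-33],[0.0,0.1865,-0.1313,0.05,-23.75,8.8,-39.8],[0.0,0.1865,-0.1313,0.0734,-23.75,8.8,-39.8],[0.0,0.1865,-0.1313,0.0734,-23.75,8.8,-39.8]]}}

```text
t: 10.5
position: [523.5, 27.0, 125.7]
ee_rot: [156.1, 0.2, 75.7]
ft_force: [-0.7, 0.6, -1.4]
gripper_width: 15.0
finger_force: 58.8
```

Run:
```python
from h import *
import pickle
np.set_printoptions(suppress=True,precision=4)
c=arm.calibration('wrist');im=shot('wrist','w3.png')
b=arm.camera('side'); b=cv2.resize(b[180:310,180:340,::-1],(480,390),interpolation=cv2.INTER_CUBIC)
o=np.zeros((600,800,3),np.uint8); w=cv2.resize(im[:,:,::-1],(800,600)); 
o=np.hstack([cv2.resize(w[100:,:][:, 150:650],(400,400)),cv2.resize(b,(400,400))]); cv2.imwrite('pics/w3z.png',o)
s=arm.get_state();print(s['ft_force'],s['joints'],loc())
for p in ((18,68,0),(-18,68,0),(18,-68,0),(-18,-68,0),(0,56,0)):
    u=proj('wrist',CP+RP.apply(p),c)/.7; print(p,u,(u-[150,100])*[.8,.8])
```

```text
[ 1.3698 -0.066  -1.3504] [ -1.7858  -5.4895 126.3037  -8.9937  35.522   18.8197] [ -4.17 -46.15  57.69   0.48  -0.01  -0.03]
(18, 68, 0) [471.9149  58.9025] [257.5319 -32.878 ]
(-18, 68, 0) [384.8656  58.8315] [187.8925 -32.9348]
(18, -68, 0) [457.0689 357.4401] [245.6552 205.9521]
(-18, -68, 0) [385.9774 356.6212] [188.7819 205.297 ]
(0, 56, 0) [427.5973  90.4483] [222.0778  -7.6414]
```

View pics/w3z.png

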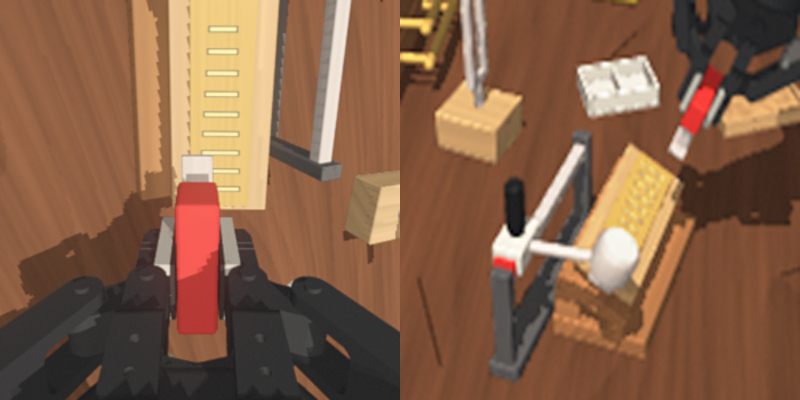

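The plate edges in the picture match the prediction within about 1 mm: left ≈190 against 189 predicted, right ≈248 against 246. I'll centre on the plate and go down.

>>> {"method": "drive_tool", "body": {"increments": [[0.0,0,0.004,0.015,0,0,0],[0.0,0,0.004,0.03,0,0,0],[0.0,0,0.004,0.04,0,0,0],[0.0,0,0.004,0.048,0,0,0],[0.0,0,0.004,0.05,0,0,0],[0.0,0,0.004,0.05,0,0,0]]}}

```text
t: 11.2
position: [554.3, 19.6, 90.2]
ee_rot: [155.2, -0.0, 75.6]
ft_force: [0.0, -0.1, -1.4]
gripper_width: 14.8
finger_force: 58.9
```

Run:
```python
from h import *
s=arm.get_state();print(s['ft_force'],loc(),RP.inv().apply(s['ft_force']))
```

```text
[ 0.03627974 -0.10761009 -1.42683456] [ 2.540e+00 -4.582e+01  9.100e+00  2.000e-01  4.000e-02  1.000e-02] [-0.54690454 -0.09520691 -1.31931198]
```

>>> {"method": "drive_tool", "body": {"increments": [[0.0,0,-0.001,0.002,0,0,0],[0.0,0,-0.002,0.004,0,0,0],[0.0,0,-0.002,0.006,0,0,0],[0.0,0,-0.002,0.008,0,0,0],[0.0,0,-0.002,0.009,0,0,0],[0.0,0,-0.002,0.009,0,0,0]]}}

```text
t: 11.8
position: [556.1, 19.4, 81.0]
ee_rot: [155.2, -0.0, 75.6]
ft_force: [-0.3, -0.3, -0.8]
gripper_width: 14.7
finger_force: 58.9
```

Run:
```python
from h import *
s=arm.get_state();print(s['ft_force'],loc(),RP.inv().apply(s['ft_force']))
```

```text
[-0.28858832 -0.33855297 -0.78707768] [ 2.80e-01 -4.56e+01  5.00e-02  2.00e-01  5.00e-02 -1.00e-02] [-0.50965986 -0.3996857  -0.63078584]
```

>>> {"method": "drive_tool", "body": {"increments": [[0.0,0,0,0.001,0,0,0],[0.0,0,0,0.002,0,0,0],[0.0,0,0,0.003,0,0,0],[0.0,0,0,0.004,0,0,0],[0.0,0,0,0.004,0,0,0]]}}

```text
t: 12.3
position: [557.9, 18.9, 77.7]
ee_rot: [155.2, -0.0, 75.6]
ft_force: [-2.9, 0.1, 1.6]
gripper_width: 14.9
finger_force: 59.4
```

Run:
```python
from h import *
s=arm.get_state();print(s['ft_force'],loc(),RP.inv().apply(s['ft_force']))
```

```text
[-2.92614142  0.14097875  1.63676654] [ 5.400e-01 -4.556e+01 -3.730e+00  1.800e-01  5.000e-02 -1.000e-02] [-1.90871549 -0.59115214  2.69602071]
```

>>> {"method": "drive_tool", "body": {"increments": [[0.0,0,0,0.001,0,0,0],[0.0,0,0,0.0015,0,0,0],[0.0,0,0,0.0015,0,0,0],[0.0,0,0,0.0015,0,0,0],[0.0,0,0,0.0015,0,0,0],[0.0,0,0,0.0015,0,0,0],[0.0,0.002,0,0.0015,0,0,0],[0.0,0.005,0,0.0015,0,0,0]]}}

```text
t: 13.1
position: [559.7, 23.2, 76.4]
ee_rot: [155.2, -0.0, 75.6]
ft_force: [-3.4, -2.3, 4.3]
gripper_width: 14.9
finger_force: 59.6
```

Run:
```python
from h import *
s=arm.get_state();print(s['ft_force'],loc(),RP.inv().apply(s['ft_force']))
```

```text
[-3.35259545 -2.33883427  4.29068389] [ 6.600e-01 -4.093e+01 -5.260e+00  1.700e-01  1.000e-02 -0.000e+00] [-0.60255357 -3.09911207  5.01522121]
```

>>> {"method": "drive_tool", "body": {"increments": [[0.0,0.003,0,0,0,0,0],[0.0,0.006,0,0,0,0,0],[0.0,0.009,0,0,0,0,0],[0.0,0.012,0,0,0,0,0],[0.0,0.015,0,0,0,0,0],[0.0,0.018,0,0,0,0,0],[0.0,0.021,0,0,0,0,0],[0.0,0.024,0,0,0,0,0]]}}

```text
t: 13.9
position: [565.5, 47.1, 76.2]
ee_rot: [155.2, -0.0, 75.6]
ft_force: [-2.7, -2.6, 4.1]
gripper_width: 15.1
finger_force: 59.6
```

Run:
```python
from h import *
s=arm.get_state();print(s['ft_force'],loc(),RP.inv().apply(s['ft_force']))
```

```text
[-2.68512218 -2.63432211  4.12416987] [ 2.900e-01 -1.635e+01 -5.310e+00  2.000e-01  5.000e-02 -1.000e-02] [-0.02039452 -3.21932277  4.56002809]
```

>>> {"method": "drive_tool", "body": {"increments": [[0.0,0.003,0,0,0,0,0],[0.0,0.006,0,0,0,0,0],[0.0,0.009,0,0,0,0,0],[0.0,0.012,0,0,0,0,0],[0.0,0.015,0,0,0,0,0],[0.0,0.018,0,0,0,0,0],[0.0,0.021,0,0,0,0,0],[0.0,0.024,0,0,0,0,0]]}}

```text
t: 14.7
position: [571.6, 70.3, 76.2]
ee_rot: [155.2, -0.0, 75.6]
ft_force: [-2.7, -2.1, 4.0]
gripper_width: 15.0
finger_force: 59.6
```

>>> {"method": "drive_tool", "body": {"increments": [[0.0,0.002,0,0,0,0,0],[0.0,0.004,0,0,0,0,0],[0.0,0.004,0,0,0,0,0],[0.0,0.004,0,0,0,0,0],[0.0,0.004,0,0,0,0,0],[0.0,0.004,0,0,0,0,0],[0.0,0.004,0,0,0,0,0]]}}

```text
t: 15.4
position: [572.6, 74.3, 76.3]
ee_rot: [155.2, -0.1, 75.6]
ft_force: [-2.2, 1.9, 3.8]
gripper_width: 14.7
finger_force: 59.6
```

Run:
```python
from h import *
s=arm.get_state();print(s['ft_force'],loc(),RP.inv().apply(s['ft_force']))
```

```text
[-2.2209081   1.86422485  3.81263794] [ 3.600e-01  1.176e+01 -5.230e+00  1.800e-01  9.000e-02  1.000e-02] [-0.75847611  1.25333942  4.56046373]
```

>>> {"method": "drive_tool", "body": {"increments": [[0.0,0,0,-0.008,0,0,0],[0.0,0,0,-0.02,0,0,0],[0.0,0,0,-0.04,0,0,0],[0.0,0,0,-0.06,0,0,0],[0.0,0,0,-0.08,0,0,0],[0.0,0,0,-0.1,0,0,0],[0.0,0,0,-0.1,0,0,0]]}}

```text
t: 16.1
position: [533.1, 84.9, 170.6]
ee_rot: [154.9, -0.2, 75.7]
ft_force: [0.9, 0.0, -1.2]
gripper_width: 14.9
finger_force: 58.9
```

Run:
```python
from h import *
np.set_printoptions(suppress=True,precision=4)
print(pose()[0],go([459,-191,150],R.from_euler('xyz',[180,0,24],degrees=True)))
```

```text
[533.0617  84.8647 170.6084] [ -0.2857  -0.0115   0.0164  23.3298 -11.4995  50.7708]
```

>>> {"method": "drive_tool", "body": {"increments": [[0.0,-0.03,0,-0.01,3.3,-1.6,7.2],[0.0,-0.07,0,-0.01,6.6,-3.3,14.5],[0.0,-0.12,-0.005,-0.01,10,-5,21.7],[0.0,-0.16,-0.005,0,13.3,-6.6,29],[0.0,-0.205,-0.01,0.005,16.6,-8.2,36.2],[0.0,-0.245,-0.0115,0.01,20,-9.9,43.5],[0.0,-0.2857,-0.0115,0.0164,23.3,-11.5,50.8],[0.0,-0.2857,-0.0115,0.0164,23.3,-11.5,50.8]]}}

```text
t: 16.9
position: [457.2, -197.1, 146.0]
ee_rot: [-180.0, 0.4, 23.5]
ft_force: [0.6, 0.2, -1.5]
gripper_width: 14.9
finger_force: 59.2
```

Run:
```python
from h import *
np.set_printoptions(suppress=True,precision=4)
s=arm.get_state();print(s['position'],s['ee_rot'],go([459,-191,32],R.from_euler('xyz',[180,0,24],degrees=True)))
```

```text
[ 457.222  -197.0748  145.9882] [-179.9888    0.4333   23.4754] [ 0.0049 -0.0048  0.114  -0.0132  0.4332 -0.5246]
```

>>> {"method": "drive_tool", "body": {"increments": [[0.0,0.002,-0.003,0.02,0,0.2,-0.3],[0.0,0.002,-0.003,0.05,0,0.2,-0.3],[0.0,0.002,-0.003,0.075,0,0.2,-0.3],[0.0,0.002,-0.003,0.09,0,0.2,-0.3],[0.0,0.002,-0.003,0.095,0,0.2,-0.3],[0.0,0.002,-0.003,0.095,0,0.2,-0.3]]}}

```text
t: 17.5
position: [456.7, -187.2, 51.0]
ee_rot: [-179.8, 0.2, 24.3]
ft_force: [1.0, 0.1, -1.1]
gripper_width: 15.2
finger_force: 59.1
```

Run:
```python
from h import *
np.set_printoptions(suppress=True,precision=4)
s=arm.get_state();print(s['position'],s['ee_rot'],go([459,-191,30],R.from_euler('xyz',[180,0,24],degrees=True)))
```

```text
[ 456.7339 -187.1647   50.9742] [-179.8145    0.2035   24.2822] [ 0.0006  0.0045  0.021  -0.185   0.2039  0.2819]
```

>>> {"method": "drive_tool", "body": {"increments": [[0.0,0,0.004,0.005,0,0,0],[0.0,0,0.004,0.01,0,0,0],[0.0,0,0.004,0.015,0,0,0],[0.0,0,0.004,0.019,0,0,0],[0.0,0,0.004,0.021,0,0,0],[0.0,0,0.004,0.0225,0,0,0],[0.0,0,0.004,0.0225,0,0,0]]}}

```text
t: 18.2
position: [459.0, -191.7, 29.4]
ee_rot: [-179.9, 0.1, 24.2]
ft_force: [0.5, 0.3, -1.6]
gripper_width: 15.2
finger_force: 59.1
```

>>> {"method": "drive_tool", "body": {"increments": [[0.0,0,0,0.0008,0,0,0],[0.0,0,0,0.0016,0,0,0],[0.0,0,0,0.002,0,0,0],[0.0,0,0,0.002,0,0,0]]}}

```text
t: 18.6
position: [459.3, -191.9, 28.8]
ee_rot: [-179.9, 0.1, 24.2]
ft_force: [-2.8, 1.5, 7.7]
gripper_width: 14.9
finger_force: 60.3
```

>>> {"method": "drive_tool", "body": {"increments": [[0.0,0,0,-0.001,0,0,0],[0.02,0,0,-0.001,0,0,0],[0.03,0,0,-0.001,0,0,0],[0.045,0,0,-0.001,0,0,0],[0.045,0,0,-0.001,0,0,0],[0.045,0,0,-0.001,0,0,0],[0.045,0,0,-0.02,0,0,0],[0.045,0,0,-0.05,0,0,0]]}}

```text
t: 19.4
position: [457.1, -190.5, 75.8]
ee_rot: [-179.6, 0.3, 24.2]
ft_force: [0.3, -0.9, 1.1]
gripper_width: 44.8
finger_force: 0.0
```

>>> {"method": "drive_tool", "body": {"increments": [[0.045,0,0,-0.05,0,0,0],[0.045,0,0,-0.1,0,0,0],[0.045,0,0,-0.14,0,0,0],[0.045,0,0,-0.14,0,0,0],[0.045,0,0,-0.14,0,0,0],[0.045,0,0,-0.14,0,0,0]]}}

```text
t: 20.0
position: [458.6, -191.2, 215.9]
ee_rot: [-179.8, 0.2, 24.2]
ft_force: [1.0, 0.7, 0.1]
gripper_width: 45.1
finger_force: 0.0
```

Run:
```python
from h import *
im=shot('wrist','w4.png'); b=arm.camera('side'); print(pose()[0])
a=cv2.resize(im[90:290,180:380,::-1],(400,400),interpolation=cv2.INTER_CUBIC); b=cv2.resize(b[165:305,200:350,::-1],(400,400),interpolation=cv2.INTER_CUBIC)
cv2.imwrite('pics/f.png',np.hstack([a,b]))
```

```text
[ 458.2955596  -191.00867701  215.24613137]
```

View pics/f.png

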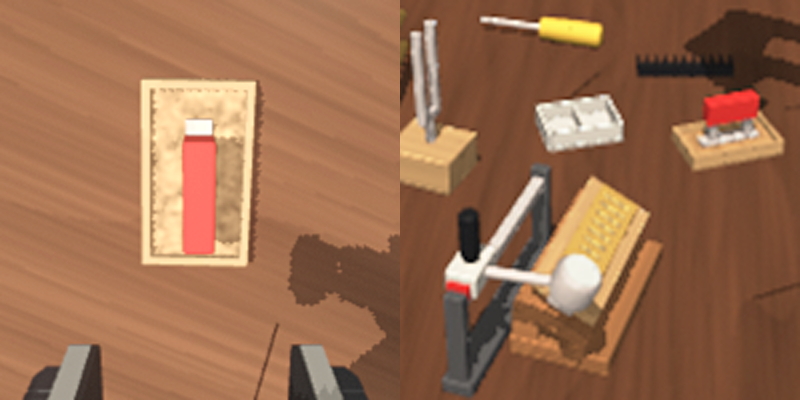

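The file lies centred and flat in the tray with its grip up, at (198,190) on the left. On the right, the carriage is still at the red stop at (460,285).

```bash
python3 -c "
from rig import arm
print(arm.close_job())"
```

```text
the job is handed in; nothing more can be done
None
```

The job is handed in at about 20 s with no verdict shown: the loupe is parked at its end stop, the stroke was made at roughly 4–6 N by the wrist-force readings, ending about 12 mm past the plate's centre, and the file lies flat and released in its tray.

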